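Load a cleaner's control board into the test jig and pin it shut

ROBOT

A 7-joint arm with a two-finger parallel gripper is mounted at the origin on the work surface. World frame = base frame: x ahead of the robot, y to its left, z up, the work surface at z = 0. Lengths are in m, angles in rad, forces in N, time in s.
With the tool pointing down it reaches from about 0.4 to 0.85 m from the base axis. Payload 4.5 kg.
Tool frame: the origin (TCP) lies at the very end of the fingers, on their centre line; the grasp point (between the pads) lies 19 mm behind it (manip.grip_point_offset is the distance from the TCP to the grasp point, in m); z points along the fingers, y is the line along which they close (so a half turn about z gives the same grasp; the last joint's range is limited). The gripper opens to 85 mm and grips with 20 to 120 N. Pads are 22 mm wide; open, the fingers measure 114 mm over their backs; the gripper's body (76 mm by 85 mm) begins 54 mm behind the grasp point. The pads swing forward as they close: fully open they stand 13 mm farther back than shut.
Start: joints at [1.322, 0.689, -0.195, 1.565, 0.157, 0.902, -0.215], TCP at [0.174, -0.6, 0.231] pointing down, gripper open.
Joint ranges: [-3.01, 3.01], [-0.46, 2.08], [-1.47, 1.51], [0.13, 2.56], [-1, 4.14], [0.04, 2.09], [-2.66, 2.66]. Speed limits (rad/s): [2.57, 2.57, 3.14, 3.14, 3.14, 3.14, 3.14].

INTERFACE

Orientations are given as a rotation vector (axis times angle).
In Python, from rig import manip, viewer, ticket gives the robot as it stands.
- The arm moves only by the shell command python3 -m pendant 'ROWS' [OPENING]. ROWS is a JSON object of lists of equal length, an entry for each row: "offset": the shift along the tool's x, y, z in mm, a list of three; "spin": the turn about the tool's z in degrees. In form: {"offset": [[tx, ty, tz], ...], "spin": [spin, ...]}. A call has 1 to 8 rows; each row is the pose to reach, as a shift and turn from the pose commanded when the call began, along the tool's axes at that moment; what a row does not reach only later rows make up. A row lasts 1/12 s, in which the tool goes at most 41.7 mm and 7.16 degrees, less where a joint would pass 70% of its speed; a pose out of reach is approached as far as the arm can. A call with a gripper value outside its range is refused whole. OPENING is the finger opening in mm, from 0 to 85.4, set as the call begins (- or left out, the last holds). The fingers move at their own pace and stop on an object; the grip force is fixed at half the most. Time passes only in rows, so rows that repeat a pose let the fingers close. It gives the time, the measured TCP pose, the force, the opening and the grip force at its end, in the units of the state.
- manip.get_state(): the state, without advancing time (a new reading comes with each control period).
- viewer.read_camera(name): name is "scene" or "top" or "wrist"; returns a dict with "color" (384x512x3 uint8, red, green, blue), "fovy" (degrees; the focal length in pixels is half the picture's height over the tangent of half this angle, whatever the lens; pixels are square), "cx", "cy" (the principal point, pixels), "rvec" (rotation vector, rad) and "tvec" (3), from world to camera coordinates, as OpenCV has them. Camera axes: x right, y down, z forward; pixel columns grow to the right and rows downward; lengths in m; the calibration is good to about 2 mm. The wrist camera is an equidistant fisheye: a pixel r from the principal point sees the ray r / f radians off the axis. A picture is of the moment at which its call begins. There is no depth.
- ticket.close_job(): hands the job in; it is judged then, once.
The state is a dict: "t": time; "joint_pos": joint angles; "joint_vel": joint speeds; "joint_torque": joint torques, N m; "ee_pos": TCP position; "tcp_rot": TCP orientation; "wrist_force": force on the tool from outside, world axes, zero at the start; "ft_torque": the same for the moment, N m; "finger_gap": finger opening in m; "grip_force": force on a finger pad.
Only numpy, scipy, OpenCV 4.12 (cv2) and the standard library are available. Lean on these libraries where they do the work, as an engineer would, in place of code of your own. Each camera call takes 0.05 s, during which the arm holds its last target. There are 200 camera calls.

TASK

On the vacuum-repair bench, slide the control board, plain end first, into the slot of the open clamshell test jig until it stops at the far end, then swing the jig's lid down onto it. Take the locking pin from its wooden rest, push it down through the holes in the lid's ear and the base until its collar presses the springy lid fully shut, and finish while still gripping the pin and pressing it down. Leave the dish, bottle and screwdriver where they are.

Things in the scene. Friction and masses are not known exactly. Their poses are not given: they have to be found in the camera images.
- jig: Fixed aluminium clamshell jig, base 110 mm (x -50 to 60) by 120 mm (y -55 to 65). Origin on the bench under the slot's middle; x points from the pin side to the hinge side, y to the slot's open mouth, z up. Rail tops 27.5 mm up. The base's pinned ear is a 40 mm square block round x -70, y 0. Board home: board origin at (0, 30, 14) mm here, axes parallel, heat sink outside the mouth.
- slot_mouth (a point): Middle of the slot's mouth on the slot floor, jig frame (0, 45, 14) mm. The slot runs along jig y to the end stop at y -45, between rails 73 mm apart; lips 9 mm above the floor overhang the board's edges by some 4 mm. Outside the mouth the floor runs on to y 65 between guides that flare from about 75 to 90 mm apart.
- jig_hole (a point): Centre of the mouth of the base's pin hole, on top of the base's ear 27.5 mm above the bench (jig frame -70, 0, 27.5 mm): round, upright, 13 mm across, 25 mm deep.
- lid (a joint): Angle of the grey plastic lid, rad: 0 shut, growing as its pin side lifts, 1.6 at most. Stiff hinge (0.16 N m friction): it stays where left. A sprung rubber presser under it meets the loaded board at about 0.06 rad: a loaded lid springs back to about 0.05 rad when let go and needs about 5 to 7 N on its ear to be held at 0.
- lid_hinge (a point): Middle of the lid's hinge axis, jig frame (65, 0, 32) mm; the axis runs along jig y. The lid is a plate 8 mm thick, its mid-plane through the axis, 86 mm wide along y, reaching from 5 to 115 mm from the axis, with a 40 mm wide ear on to 155 mm.
- lid_hole (a point): Centre of the hole (round, right through, 15 mm across) in the lid's ear (40 by 40 by 8 mm), on its top face, 135 mm from the hinge axis. With the lid shut it is 36 mm above the bench, straight over the base's hole.
- board: Loose control board, about 0.2 kg: dark green slab 70 mm (x) by 150 mm (y), 6 mm thick, lying flat, with an upright finned heat sink at its +y end. Origin: centre of the underside. The -y end is the plain end.
- heat_sink (a point): Top centre of the board's heat sink (board frame 0, 62, 40 mm): a block 20 mm (x) by 26 mm (y), standing 34 mm above the board's top face; the place to grip the board.
- pin: Loose steel locking pin, about 0.09 kg, standing upright. Origin: centre of its lower tip; z runs up the pin. Shaft 10 mm across and 30 mm long with its lowest 5 mm tapered; then a collar 24 mm across, 5 mm thick (30 to 35 mm up); then a black round knob 18 mm across from 35 to 75 mm up. Fully home in the shut jig its origin lies at (-70, 0, 6) mm in the jig frame.
- pin_rest: Fixed wooden block 56 by 56 mm, 36 mm high, with a 13 mm hole in its top that holds the pin, collar on the block; origin under its centre.
- dish: Bystander: open steel dish, 84 mm across, 22 mm high, standing on the bench; origin under its centre.
- spray_bottle: Bystander: closed amber bottle, 44 mm across, 130 mm high, upright; origin under its centre.
- screwdriver: Bystander: screwdriver with yellow handle, 170 mm long, lying on the bench; its length runs along its x axis.
There are look-alikes about, which are no part of the job. What is meant by the board is not red, and is the larger of those in its own colour.

How it is judged:
On the way, in this order (a step that is already met when the one before it is completed fails the run):
1. the board is fully home in the slot while the lid is still open (x of board in the frame of jig between -0.004 and 0.004 m and y of board in the frame of jig between 0.025 and 0.034 m and z of board in the frame of jig between 0.01 and 0.018 m and angle between the x axis of board and the x axis of jig, either way round below 0.06 rad and value of joint lid above 0.5 rad), for 0.2 s.
2. the lid is closed onto the board (below 0.12 rad), the board still home (x of board in the frame of jig between -0.004 and 0.004 m and y of board in the frame of jig between 0.025 and 0.034 m and z of board in the frame of jig between 0.01 and 0.018 m and angle between the x axis of board and the x axis of jig, either way round below 0.06 rad and value of joint lid below 0.12 rad), for 0.2 s.
At the end, for the whole second after the job is handed in: Board home (4 mm across and in height, -5/+4 mm along, 0.06 rad), lid under 0.02 rad, pin upright (0.15 rad) within 4.5 mm of the hole axis and at most 4 mm short of home, its collar pressing the jig with over 2.5 N, fingers on the pin with over 2 N, through the last second (x of board in the frame of jig between -0.004 and 0.004 m and y of board in the frame of jig between 0.025 and 0.034 m and z of board in the frame of jig between 0.01 and 0.018 m and angle between the x axis of board and the x axis of jig, either way round below 0.06 rad and value of joint lid below 0.02 rad and z of pin in the frame of jig between 0.001 and 0.01 m and x of pin in the frame of jig between -0.0745 and -0.0655 m and y of pin in the frame of jig between -0.0045 and 0.0045 m and angle between pin's own z axis and vertical below 0.15 rad and contact force between pin and jig above 2.5 N and contact force between the fingers and pin above 2 N); the arm keeps its last pose, push and grip.
It fails at once if a bystander (dish, bottle, screwdriver) is moved by more than 30 mm (distance of any of dish, spray_bottle, screwdriver from where it was at the start of the episode above 0.03 m).
It also fails if it takes over 72 s, if anything falls off the work surface, if the arm or the gripper's body presses on something with over 40 N, if the wrist force passes 120 N, or if a joint passes its speed limit or range.

## Working session

There is one attempt and no reset: what is moved stays moved. The work goes in short steps, Python scripts to look and compute and a shell command to move; the robot and the scene stay as the last step left them, time stands still between calls to the robot, and variables do not carry over. Pictures are saved under pics/ and viewed, at most 10 in all, crops included, and the job is handed in when it is done.

```bash
mkdir -p pics; ls; python3 - <<'E'
from rig import manip, viewer
import cv2, numpy as np
print(manip.get_state(), manip.grip_point_offset)
ims=[]
for n in ("scene","top"):
    c=viewer.read_camera(n); print(n,c["fovy"],c["cx"],c["cy"],c["rvec"],c["tvec"])
    cv2.imwrite(f"{n}0.png",c["color"][:,:,::-1])
    cv2.imwrite(f"pics/{n}0.png",cv2.resize(c["color"][:,:,::-1],(800,600),interpolation=cv2.INTER_CUBIC))
E
```

```text
pics
{'t': 0.0, 'joint_pos': array([ 1.32178613,  0.690006  , -0.19450107,  1.56635685,  0.15731373,
        0.90250349, -0.21515121]), 'joint_vel': array([ 1.89633535e-03, -5.34103421e-04,  3.82839278e-04,  3.12724775e-05,
        4.35814739e-04,  1.69270722e-04, -1.44603036e-03]), 'joint_torque': array([ 3.98060620e-04, -5.39605200e+01, -1.26622953e+00, -1.58544660e+01,
        9.12734511e-03,  9.39043210e-03, -9.46108855e-06]), 'ee_pos': array([ 0.17416593, -0.59955694,  0.23046658]), 'tcp_rot': array([-3.10841289e+00, -4.42551533e-01,  6.54885301e-04]), 'wrist_force': array([-0.24056312,  0.02552358,  0.65096214]), 'ft_torque': array([ 0.02826225, -0.02586575, -0.0437648 ]), 'grip_force': 0.0, 'finger_gap': 0.08522661560372254} 0.0187
scene 43.324303632130835 253.49148808595416 191.4804245291616 [ 2.2804927   0.53897909 -0.23872939] [-0.46795993 -0.12744028  1.72510438]
top 45.671320126620586 257.15474853114347 187.69499389675607 [ 2.12701956 -2.12382296  0.20916017] [0.00427693 0.51649903 1.50432198]
```

View pics/top0.png

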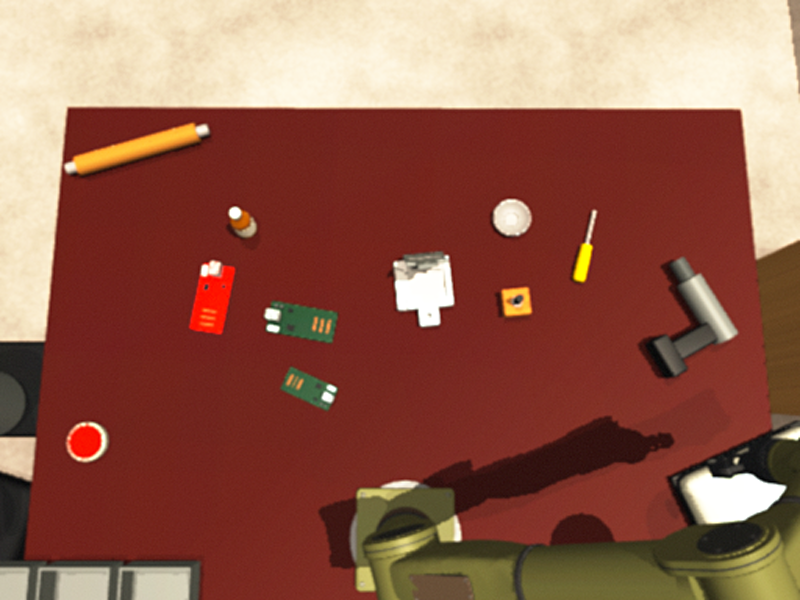

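View pics/scene0.png

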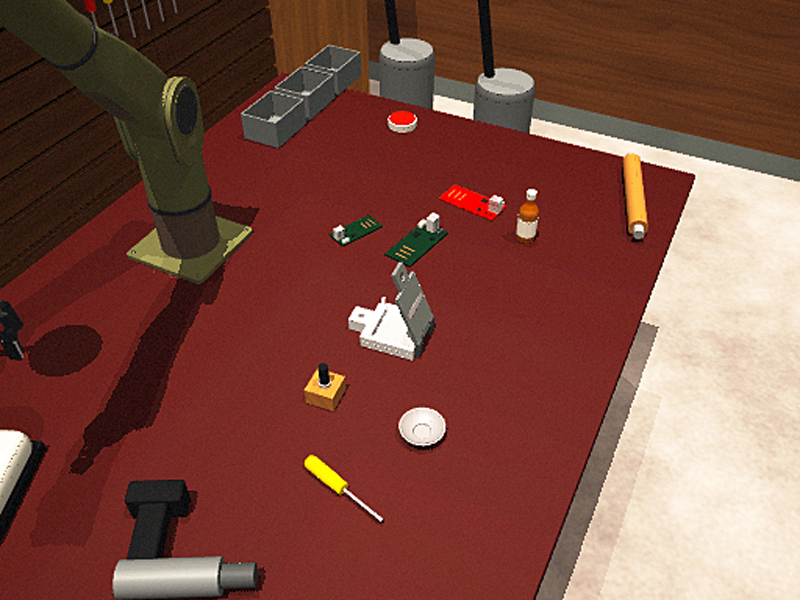

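The top view (800×600) shows the jig at (425,285), with its ear pointing down at (428,315) and its mouth to the left. The rest and pin are at (516,301). Bystanders: dish (512,218), bottle (242,222), screwdriver (585,245). Board candidates: large green (302,322), small green (310,388) and red (213,298). The large green one fits, because it isn't red and is the larger green. Next I confirm it in a crop and measure.

```bash
cat > h.py <<'E'
import numpy as np, cv2
from scipy.spatial.transform import Rotation as R
from rig import manip, viewer
def ray(c,uv):
    uv=np.atleast_2d(np.asarray(uv,float)); H=c["color"].shape[0]
    f=H/2/np.tan(np.radians(c["fovy"])/2)
    d=(uv-[c["cx"],c["cy"]])/f
    if c.get("fish"):
        r=np.linalg.norm(d,axis=1,keepdims=True)+1e-12
        v=np.hstack([d/r*np.sin(r),np.cos(r)])
    else: v=np.hstack([d,np.ones((len(d),1))])
    M=R.from_rotvec(c["rvec"]).as_matrix()
    return -M.T@np.asarray(c["tvec"]), v@M
def onz(c,uv,z):
    o,d=ray(c,uv); return o+d*((z-o[2])/d[:,2])[:,None]
def proj(c,P):
    P=np.atleast_2d(P); H=c["color"].shape[0]; f=H/2/np.tan(np.radians(c["fovy"])/2)
    p=R.from_rotvec(c["rvec"]).apply(P)+np.asarray(c["tvec"])
    r=np.linalg.norm(p[:,:2],axis=1); k=np.arctan2(r,p[:,2])/r if c.get("fish") else 1/p[:,2]
    return f*p[:,:2]*np.reshape(k,(-1,1))+[c["cx"],c["cy"]]
def cam(n):
    c=viewer.read_camera(n); c["fish"]=n=="wrist"; return c
def blobs(m,amin=20):
    cs,_=cv2.findContours(m.astype(np.uint8),cv2.RETR_EXTERNAL,cv2.CHAIN_APPROX_NONE)
    return [k for k in cs if cv2.contourArea(k)>=amin]
def tool(P,st=None):
    "world points -> offset (mm) along current tool axes"
    st=st or manip.get_state()
    return 1000*R.from_rotvec(st["tcp_rot"]).inv().apply(np.asarray(P)-st["ee_pos"])
E
python3 - <<'E'
from h import *
c=cam("top"); hsv=cv2.cvtColor(c["color"],cv2.COLOR_RGB2HSV); h,s,v=cv2.split(hsv)
g=(h>45)&(h<95)&(s>80)&(v>25)
for k in blobs(g):
    b=cv2.minAreaRect(k)
    if b[0][1]<270: print("green",np.round(b[0]), (onz(c,cv2.boxPoints(b),.006)*1000).round()[:,:2].tolist())
w=(s<60)&(v>150)
for k in blobs(w):
    b=cv2.minAreaRect(k)
    if b[0][1]<270 and b[0][0]>100: print("white",np.round(b[0]),np.round(b[1]),onz(c,b[0],.0275).round(3)[0])
im=c["color"][:,:,::-1]
a=cv2.resize(im[170:270,160:260],(400,400),interpolation=2); b=cv2.resize(im[150:220,240:350],(400,254),interpolation=2)
o=np.zeros((400,800,3),np.uint8); o[:,:400]=a; o[:254,400:]=b; cv2.imwrite("pics/crop1.png",o)
E
```

```text
green [195. 247.] [[313.0, 270.0], [360.0, 249.0], [322.0, 167.0], [276.0, 187.0]]
green [193. 206.] [[441.0, 303.0], [507.0, 293.0], [481.0, 150.0], [415.0, 161.0]]
white [211. 252.] [ 8. 11.] [0.301 0.162 0.028]
white [174. 210.] [8. 4.] [0.444 0.288 0.028]
white [174. 200.] [7. 9.] [0.475 0.292 0.028]
white [455. 196.] [45. 11.] [ 0.492 -0.678  0.028]
white [134. 171.] [ 7. 12.] [0.578 0.431 0.028]
white [271. 187.] [44. 37.] [ 0.525 -0.044  0.028]
white [150. 136.] [7. 6.] [0.707 0.383 0.028]
white [327. 139.] [22. 22.] [ 0.696 -0.242  0.028]
white [129.  83.] [6. 6.] [0.904 0.467 0.028]
white [256. 108.] [216. 511.] [0.811 0.011 0.028]
```

View pics/crop1.png

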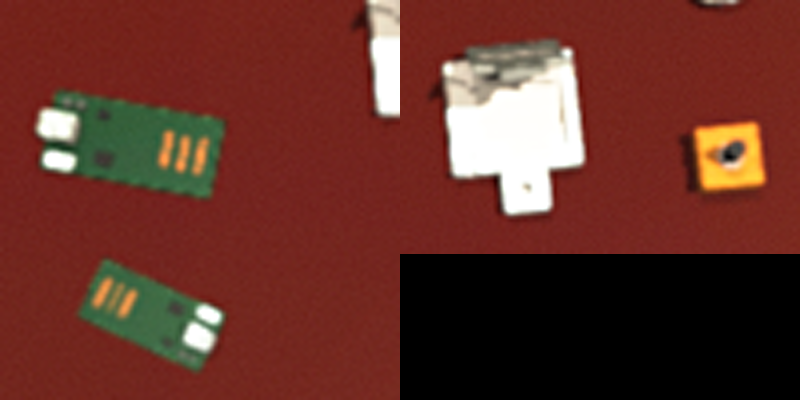

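Crop: the upper-left green board, with a tall white heat sink at crop (58,125) and a plain right end, is the larger one (145×67 mm measured). The lower one is smaller, at about 90×50 mm. The upper one is therefore meant. The jig's yaw is a few degrees positive. Now I move over the heat sink.

```bash
python3 - <<'E'
from h import *
c=cam("top")
print(onz(c,[174.5,200.5],.04).round(4))
print(tool([[.43,-.2,.23],[.472,.288,.23]]).round(0))
E
```

```text
[[0.4732 0.2863 0.04  ]]
[[ 357. -313.    1.]
 [ 534. -769.    2.]]
```

```bash
python3 -m pendant '{"offset":[[30,-26,0],[60,-53,0],[90,-79,0],[120,-105,0],[150,-132,0],[180,-158,0],[210,-184,0],[240,-210,0]],"spin":[-7,-14,-21,-28,-35,-42,-49,-56]}'
python3 -c "
from h import *
print(tool([[.43,-.2,.23],[.472,.288,.23]]).round(0))"
```

```text
t: 0.87
ee_pos: [0.3468, -0.33, 0.2314]
tcp_rot: [2.533, 1.858, -0.0]
wrist_force: [1.0, 0.3, 0.0]
finger_gap: 0.0853
grip_force: 0.0
[[149.  40.   1.]
 [627. -66.   1.]]
```

```bash
python3 -m pendant '{"offset":[[37,10,0],[74,20,0],[111,30,0],[149,40,0],[189,31,0],[229,22,0],[269,13,0],[309,4,0]],"spin":[-8,-8,-8,-8,-8,-8,-8,-8]}'
python3 -c "
from h import *
print(tool([[.472,.288,.23]]).round(0))"
```

```text
t: 1.53
ee_pos: [0.4444, -0.0368, 0.2313]
tcp_rot: [2.403, 2.023, -0.0]
wrist_force: [0.8, -0.1, 0.5]
finger_gap: 0.0853
grip_force: 0.0
[[325. -28.   1.]]
```

```bash
python3 -m pendant '{"offset":[[40,-3,0],[80,-7,0],[120,-10,0],[160,-14,20],[200,-18,40],[240,-21,60],[280,-25,80],[319,-28,100]],"spin":[0,0,0,0,0,0,0,0]}'
python3 -m pendant '{"offset":[[6,0,0],[6,0,0],[6,0,0]],"spin":[0,0,0]}'
python3 - <<'E'
from h import *
c=cam("wrist"); cv2.imwrite("pics/w1.png",cv2.resize(c["color"][:,:,::-1],(800,600),interpolation=2))
print(c["fovy"],c["cx"],c["cy"],manip.get_state()["ee_pos"])
hsv=cv2.cvtColor(c["color"],cv2.COLOR_RGB2HSV); h,s,v=cv2.split(hsv)
g=(h>45)&(h<95)&(s>80)&(v>25)
for k in blobs(g,100): print(cv2.minAreaRect(k))
print("pred hs",proj(c,[.472,.288,.04]),proj(c,[.461,.227,.006]))
E
```

```text
t: 2.2
ee_pos: [0.4699, 0.269, 0.1371]
tcp_rot: [2.402, 2.024, -0.0]
wrist_force: [1.2, -0.5, -0.2]
finger_gap: 0.0857
grip_force: 0.0
t: 2.45
ee_pos: [0.4708, 0.2723, 0.1379]
tcp_rot: [2.402, 2.024, -0.002]
wrist_force: [-0.4, -0.7, 0.4]
finger_gap: 0.0852
grip_force: 0.0
65.70646984690485 255.04416587049096 192.63878441402284 [0.47125439 0.27113404 0.13823242]
pred hs [[253.08011918 175.11247147]] [[252.9572922  227.87893742]]
```

View pics/w1.png

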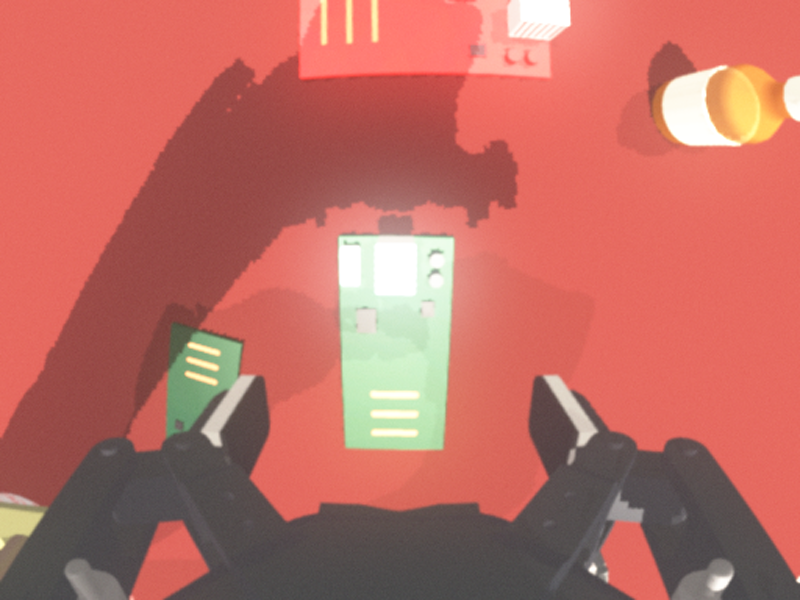

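The wrist view shows the board upright, with corners (339,235), (454,235), (443,449), (345,449). The heat sink is at (375–415, 237–297). A low white connector is at (349,265), and two capacitors at (435,262–280).

```bash
python3 - <<'E'
from h import *
c=cam("wrist"); st=manip.get_state()
print((1000*onz(c,np.array([[339,235],[454,235],[443,449],[345,449]])*.64,.006)).round(1)[:,:2].tolist())
print((1000*onz(c,np.array([[375,237],[415,237],[415,297],[375,297]])*.64,.04)).round(1)[:,:2].tolist())
r,g,b=[c["color"][:,:,i].astype(int) for i in range(3)]
m=(g>r+5)
k=max([k for k in blobs(m,100)],key=cv2.contourArea); q=cv2.boxPoints(cv2.minAreaRect(k))
P=1000*onz(c,q,.006)[:,:2]; print(q.round(),P.round(1).tolist(),P.mean(0))
print("tool yaw x", R.from_rotvec(st["tcp_rot"]).as_matrix().round(4).tolist())
print("cam pos",ray(c,[255,192])[0])
E
```

```text
[[441.7, 308.2], [509.5, 296.4], [482.0, 148.2], [413.5, 160.0]]
[[465.4, 307.9], [485.9, 304.3], [480.6, 272.1], [459.4, 275.8]]
[[216. 149.]
 [289. 149.]
 [289. 285.]
 [216. 285.]] [[441.1, 309.7], [508.3, 297.9], [488.4, 150.2], [408.9, 163.9]] [461.66612935 230.4490099 ]
tool yaw x [[0.1726, 0.985, 0.0003], [0.985, -0.1726, -0.0019], [-0.0018, 0.0007, -1.0]]
cam pos [0.48365587 0.34151475 0.28051199]
```

```bash
python3 -c "
from h import *
print(tool([.473,.288,.020]).round(1))"
```

```text
[ 17.6  -1.6 118.5]
```

```bash
python3 -m pendant '{"offset":[[17.5,-1.5,20],[17.5,-1.5,50],[17.5,-1.5,80],[17.5,-1.5,100],[17.5,-1.5,110],[17.5,-1.5,118],[17.5,-1.5,118],[17.5,-1.5,118]],"spin":[0.7,0.7,0.7,0.7,0.7,0.7,0.7,0.7]}' 
python3 -m pendant '{"offset":[[0,0,0],[0,0,0],[0,0,0],[0,0,0],[0,0,0],[0,0,0]],"spin":[0,0,0,0,0,0]}' 0
```

```text
t: 3.22
ee_pos: [0.4732, 0.2903, 0.021]
tcp_rot: [2.416, 2.008, 0.002]
wrist_force: [-0.3, 0.5, -0.5]
finger_gap: 0.0853
grip_force: 0.0
t: 3.72
ee_pos: [0.4728, 0.2908, 0.0207]
tcp_rot: [2.415, 2.009, 0.001]
wrist_force: [0.3, 0.7, -0.5]
finger_gap: 0.0188
grip_force: 58.7
```

Gripped (18.8 mm, 59 N). I lift it and carry it past the jig so the wrist camera looks straight down on the jig.

```bash
python3 -m pendant '{"offset":[[0,0,-15],[0,0,-40],[0,0,-75],[0,0,-110],[0,0,-145],[0,0,-175],[0,0,-180],[0,0,-180]],"spin":[0,0,0,0,0,0,0,0]}'
python3 -c "
from h import *
print(tool([.45,-.14,.2]).round(1))"
```

```text
t: 4.38
ee_pos: [0.4735, 0.2913, 0.2021]
tcp_rot: [2.415, 2.008, 0.007]
wrist_force: [0.1, 0.7, -2.2]
finger_gap: 0.0185
grip_force: 59.1
[-428.3   55.6    0.9]
```

```bash
python3 -m pendant '{"offset":[[-20,3,0],[-55,7,0],[-95,12,0],[-135,18,0],[-175,23,0],[-215,28,0],[-255,33,0],[-295,38,0]],"spin":[-2,-4,-7,-10,-13,-16,-16,-16]}'
python3 -c "
from h import *
print(tool([.45,-.14,.2]).round(1))"
```

```text
t: 5.05
ee_pos: [0.4542, -0.0085, 0.1984]
tcp_rot: [-2.109, -2.324, 0.004]
wrist_force: [1.6, -1.4, -1.3]
finger_gap: 0.0186
grip_force: 59.0
[-130.5  -16.9   -1.6]
```

```bash
python3 -m pendant '{"offset":[[-35,-5,0],[-70,-10,0],[-105,-15,0],[-125,-17,0],[-130,-17,0],[-130,-17,0],[-130,-17,0]],"spin":[0,0,0,0,0,0,0]}'
python3 - <<'E'
from h import *
c=cam("wrist"); cv2.imwrite("pics/w2.png",cv2.resize(c["color"][:,:,::-1],(800,600),interpolation=2)); np.save("w2.npy",c,allow_pickle=True)
t=cam("top"); np.save("t2.npy",t,allow_pickle=True)
E
```

```text
t: 5.63
ee_pos: [0.4511, -0.1363, 0.1991]
tcp_rot: [-2.11, -2.325, -0.0]
wrist_force: [0.3, -0.0, -0.8]
finger_gap: 0.0186
grip_force: 59.0
```

View pics/w2.png

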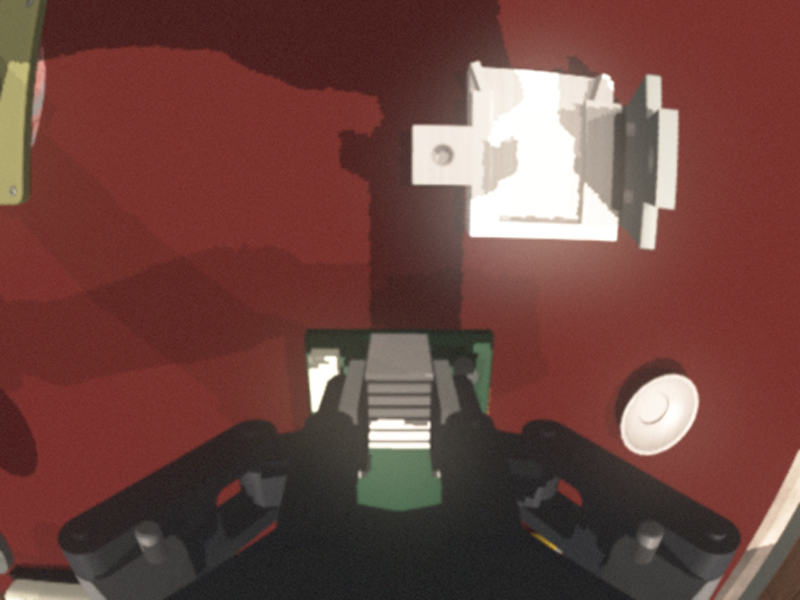

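The wrist view shows the jig's pin hole at (442,154), ear corners (413,126) and (413,184), and body corners (469,236) and (617,240). The guides flare at the top, at (472,64) and (608,76). The lid stands almost vertical on the right. The board is held level.

```bash
python3 - <<'E'
from h import *
c=np.load("w2.npy",allow_pickle=True).item()
px=np.array([[442.5,154.5],[413,125.5],[413,184.5],[469,236],[617,240],[469,66]])*.64
P=1000*onz(c,px,.0275); print(P.round(1).tolist())
J=np.array([[-70,0],[-90,20],[-90,-20],[-50,-55],[60,-55],[-50,65]])
sel=[0,1,2,3,4]
a=P[sel,:2];b=J[sel]*1.; am,bm=a.mean(0),b.mean(0)
U,S,V=np.linalg.svd((b-bm).T@(a-am)); M=(U@V).T
o=am-M@bm; print("origin",o,"yaw",np.degrees(np.arctan2(M[1,0],M[0,0])),"scale",S.sum()/((b-bm)**2).sum())
print((a-(b@M.T+o)).round(1).tolist())
# gray analysis of hole refine
g=cv2.cvtColor(c["color"],cv2.COLOR_RGB2GRAY); x0,y0=272,88; roi=g[y0:112,x0:296]; print(roi[4:20,4:20].tolist())
# lid angle: top end face px
print(R.from_rotvec(c["rvec"]).as_matrix()[2], ray(c,[255,192])[0])
E
```

```text
[[472.2, -52.7, 27.5], [450.6, -35.3, 27.5], [454.6, -75.1, 27.5], [496.4, -106.0, 27.5], [608.1, -94.8, 27.5], [483.9, 10.7, 27.5]]
origin [541.98935611 -46.13908712] yaw 5.655938765548253 scale 1.0048332436577625
[[-0.2, 0.3], [0.2, -0.2], [0.2, -0.2], [-1.2, -0.2], [1.0, 0.1]]
[[236, 234, 232, 224, 215, 204, 200, 195, 199, 210, 221, 227, 232, 235, 237, 236], [235, 230, 220, 205, 185, 171, 164, 163, 164, 172, 185, 203, 220, 233, 236, 237], [233, 221, 199, 177, 165, 162, 154, 150, 148, 147, 157, 173, 199, 223, 234, 235], [229, 207, 181, 165, 161, 157, 156, 154, 151, 146, 142, 155, 179, 205, 230, 235], [223, 198, 178, 160, 158, 164, 169, 167, 160, 150, 145, 150, 161, 189, 220, 233], [217, 204, 189, 168, 166, 175, 185, 190, 180, 168, 157, 150, 155, 172, 208, 229], [214, 206, 199, 190, 187, 189, 195, 196, 195, 188, 174, 157, 147, 167, 197, 229], [216, 207, 212, 212, 213, 203, 198, 199, 198, 195, 185, 160, 153, 170, 201, 227], [217, 210, 213, 221, 218, 204, 197, 198, 198, 196, 185, 162, 155, 178, 206, 227], [223, 211, 214, 220, 211, 200, 196, 196, 197, 195, 180, 161, 158, 185, 215, 230], [226, 212, 217, 218, 208, 198, 200, 199, 198, 188, 173, 163, 167, 199, 223, 231], [231, 223, 215, 212, 204, 196, 198, 196, 193, 183, 172, 173, 184, 213, 230, 234], [233, 231, 222, 213, 202, 201, 200, 196, 188, 183, 186, 193, 209, 226, 234, 234], [236, 234, 229, 224, 219, 208, 203, 199, 200, 202, 210, 216, 225, 232, 236, 235], [236, 235, 235, 234, 230, 225, 219, 218, 220, 225, 229, 232, 232, 235, 236, 234], [233, 236, 236, 236, 236, 232, 229, 231, 233, 235, 237, 237, 235, 237, 236, 235]]
[ 0.02515719 -0.27870523 -0.96004714] [ 0.4445652  -0.06569528  0.34166286]
```

```bash
cat >> h.py <<'E'
JY=np.radians(5.656); JO=np.array([.5420,-.0461,0])
JM=R.from_euler('z',JY)
def jw(x,y,z): return JO+JM.apply([x/1000,y/1000,z/1000])
def jig(P): return 1000*JM.inv().apply(np.asarray(P)-JO)
def rep(*targets):
    st=manip.get_state(); M=R.from_rotvec(st["tcp_rot"]).as_matrix()
    a=np.degrees(np.arctan2(M[1,0],M[0,0]))
    print("ee jig",jig(st["ee_pos"]).round(1),"t",round(st["t"],2),"F jig",JM.inv().apply(st["wrist_force"]).round(1),"T",st["ft_torque"].round(2),"spin to jig y",round((a-90-np.degrees(JY)),2),"gap",round(st["finger_gap"],4))
    for t in targets: print("->",t,tool(jw(*t),st).round(1))
E
python3 -c "
from h import *
rep((-40,150,199),(0,196,199))"
```

```text
ee jig [-98.7 -79.9 199.7] t 5.73 F jig [-0.1  0.6 -1.1] T [ 0.08  0.02 -0.06] spin to jig y 0.04 gap 0.0185
-> (-40, 150, 199) [229.9  58.9   1. ]
-> (0, 196, 199) [275.9  98.9   1.1]
```

```bash
python3 -m pendant '{"offset":[[30,8,0],[68,18,0],[106,28,0],[144,38,0],[182,48,0],[220,62,0],[250,80,0],[276,99,0]],"spin":[0,0,0,0,0,0,0,0]}'
python3 -m pendant '{"offset":[[0,0,10],[0,0,35],[0,0,65],[0,0,95],[0,0,115],[0,0,125],[0,0,130],[0,0,130]],"spin":[0,0,0,0,0,0,0,0]}'
python3 - <<'E'
from h import *
rep((0,196,55))
c=cam("scene"); im=c["color"][:,:,::-1]
p=proj(c,jw(0,100,30))[0].astype(int); print(p)
x,y=p; cv2.imwrite("pics/s2.png",cv2.resize(im[y-50:y+50,x-66:x+67],(798,600),interpolation=2))
E
```

```text
t: 6.4
ee_pos: [0.5224, 0.1522, 0.2003]
tcp_rot: [-2.103, -2.331, -0.001]
wrist_force: [0.7, 0.0, -1.4]
finger_gap: 0.0188
grip_force: 59.0
t: 7.07
ee_pos: [0.5232, 0.1476, 0.0697]
tcp_rot: [-2.11, -2.327, 0.001]
wrist_force: [-0.3, -0.8, -2.3]
finger_gap: 0.0192
grip_force: 59.0
ee jig [  0.4 194.6  69.7] t 7.07 F jig [-0.3 -0.8 -2.3] T [ 0.04 -0.02 -0.04] spin to jig y -0.06 gap 0.0192
-> (0, 196, 55) [ 1.4 -0.4 14.7]
[263 185]
```

View pics/s2.png

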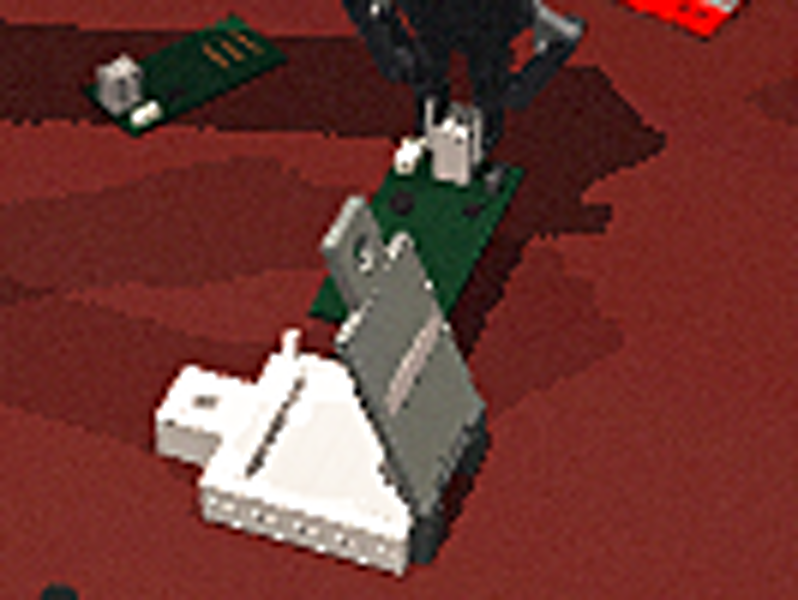

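The scene crop shows the board held roughly level behind the lid. Its plain-left corner is at (315,315) and its rear-right corner at (522,170). The lid leans slightly inward, and its mouth side is clear.

```bash
python3 - <<'E'
from h import *
c=cam("scene")
for z in (50,55): print(proj(c,[jw(-35,55,z),jw(35,205,z)]).round(1).tolist(), "meas 249.5,187.5 / 284,163.3")
print(proj(c,[jw(-70,0,27.5)]), "hole meas", 197+205/6,135+402/6)
E
python3 -m pendant '{"offset":[[1,0,15],[1,0,22],[1,0,27],[1,0,30],[1,0,30]],"spin":[0,0,0,0,0]}'; python3 -c "
from h import *
rep((0,196,35))"
```

```text
[[247.9, 187.3], [283.9, 163.7]] meas 249.5,187.5 / 284,163.3
[[247.8, 186.2], [284.0, 162.5]] meas 249.5,187.5 / 284,163.3
[[231.14515485 201.05930969]] hole meas 231.16666666666666 202.0
t: 7.58
ee_pos: [0.5236, 0.1476, 0.04]
tcp_rot: [2.112, 2.326, -0.001]
wrist_force: [-0.1, 0.7, -1.3]
finger_gap: 0.019
grip_force: 59.0
ee jig [  0.8 194.6  40. ] t 7.58 F jig [-0.   0.7 -1.3] T [ 0.07 -0.01 -0.02] spin to jig y -0.15 gap 0.019
-> (0, 196, 35) [ 1.4 -0.8  5. ]
```

```bash
python3 -m pendant '{"offset":[[0,-0.5,2],[0,-0.5,4],[0,-0.5,4.5],[0,-0.5,4.5]],"spin":[0,0,0,0]}'; python3 -c "
from h import *
rep()"
python3 -m pendant '{"offset":[[-4,0,0],[-8,0,0],[-12,0,0],[-16,0,0],[-20,0,0],[-24,0,0],[-27,0,0],[-30,0,0]],"spin":[0,0,0,0,0,0,0,0]}'; python3 -c "
from h import *
rep()"
```

```text
t: 7.92
ee_pos: [0.5232, 0.1477, 0.0357]
tcp_rot: [2.112, 2.325, -0.0]
wrist_force: [0.1, -0.1, -2.8]
finger_gap: 0.019
grip_force: 59.0
ee jig [  0.4 194.7  35.7] t 7.92 F jig [ 0.1 -0.1 -2.8] T [0.13 0.01 0.01] spin to jig y -0.15 gap 0.019
t: 8.58
ee_pos: [0.5261, 0.1174, 0.0356]
tcp_rot: [2.112, 2.325, -0.0]
wrist_force: [0.1, -0.6, -1.9]
finger_gap: 0.0189
grip_force: 59.0
ee jig [  0.3 164.2  35.6] t 8.58 F jig [ 0.1 -0.6 -1.9] T [ 0.08  0.05 -0.  ] spin to jig y -0.17 gap 0.0189
```

No resistance, and the plain end should now be about 20 mm inside the mouth. I keep sliding, slower near the end.

```bash
python3 -m pendant '{"offset":[[-6,0,0],[-13,0,0],[-20,0,0],[-27,0,0],[-34,0,0],[-41,0,0],[-46,0,0],[-50,0,0]],"spin":[0,0,0,0,0,0,0,0]}'; python3 -c "
from h import *
rep()"
python3 -m pendant '{"offset":[[-2,0,0],[-5,0,0],[-8,0,0],[-10,0,0],[-12,0,0],[-14,0,0],[-15,0,0],[-16,0,0]],"spin":[0,0,0,0,0,0,0,0]}'; python3 -c "
from h import *
rep()"
```

```text
t: 9.25
ee_pos: [0.5309, 0.067, 0.0356]
tcp_rot: [2.113, 2.324, -0.0]
wrist_force: [0.0, -0.2, -1.3]
finger_gap: 0.0187
grip_force: 59.0
ee jig [1.000e-01 1.136e+02 3.560e+01] t 9.25 F jig [-0.  -0.2 -1.3] T [0.03 0.01 0.05] spin to jig y -0.2 gap 0.0187
t: 9.92
ee_pos: [0.5324, 0.0521, 0.0356]
tcp_rot: [2.112, 2.326, 0.0]
wrist_force: [-0.5, 0.2, -1.7]
finger_gap: 0.0185
grip_force: 59.0
ee jig [ 0.1 98.7 35.6] t 9.92 F jig [-0.5  0.2 -1.7] T [0.12 0.06 0.01] spin to jig y -0.15 gap 0.0185
```

```bash
python3 -m pendant '{"offset":[[-1,0,0],[-2,0,0],[-3,0,0],[-4,0,0],[-5,0,0],[-6,0,0]],"spin":[0,0,0,0,0,0]}'; python3 -c "
from h import *
rep()"
```

```text
t: 10.42
ee_pos: [0.533, 0.0461, 0.0356]
tcp_rot: [2.112, 2.326, -0.0]
wrist_force: [0.3, -0.2, -2.6]
finger_gap: 0.0186
grip_force: 59.0
ee jig [ 0.1 92.6 35.6] t 10.42 F jig [ 0.3 -0.2 -2.6] T [0.11 0.01 0.03] spin to jig y -0.15 gap 0.0186
```

```bash
python3 -m pendant '{"offset":[[-1,0,0],[-2,0,0],[-3,0,0],[-4,0,0]],"spin":[0,0,0,0]}'; python3 -c "
from h import *
rep()"
```

```text
t: 10.75
ee_pos: [0.5329, 0.0459, 0.0359]
tcp_rot: [-2.107, -2.326, -0.006]
wrist_force: [-3.2, 8.5, 1.1]
finger_gap: 0.0187
grip_force: 59.4
ee jig [-0.  92.4 35.9] t 10.75 F jig [-2.4  8.8  1.1] T [ 1.74  0.75 -0.15] spin to jig y -0.0 gap 0.0187
```

The end stop is felt at jig y 92.4 (expected about 92), pushing at 9 N. I back off, release, rise, and work out the lid angle from the earlier view.

```bash
python3 -m pendant '{"offset":[[1,0,0],[3.5,0,0],[3.5,0,0]],"spin":[0,0,0]}'
python3 -m pendant '{"offset":[[0,0,0],[0,0,0],[0,0,0],[0,0,-5],[0,0,-30],[0,0,-65],[0,0,-105],[0,0,-145]],"spin":[0,0,0,0,0,0,0,0]}' 85
python3 - <<'E'
from h import *
c=np.load("w2.npy",allow_pickle=True).item()
for a in (1.1,1.2,1.3,1.4,1.5):
    q=[jw(65-r*np.cos(a)+s*4*np.sin(a),y,32+r*np.sin(a)+s*4*np.cos(a)) for r,s,y in ((155,-1,20),(155,1,20),(155,-1,-20),(115,-1,43),(115,-1,-43))]
    print(a,(proj(c,q)/.64).round().tolist())
rep()
E
```

```text
t: 11.0
ee_pos: [0.533, 0.046, 0.0356]
tcp_rot: [2.111, 2.326, 0.0]
wrist_force: [-0.3, 3.7, -1.7]
finger_gap: 0.0185
grip_force: 59.2
t: 11.67
ee_pos: [0.5322, 0.0452, 0.1823]
tcp_rot: [-2.112, -2.325, 0.002]
wrist_force: [1.0, 0.1, -0.0]
finger_gap: 0.085
grip_force: 0.0
1.1 [[626.0, 106.0], [646.0, 107.0], [623.0, 204.0], [625.0, 72.0], [620.0, 246.0]]
1.2 [[664.0, 109.0], [683.0, 111.0], [660.0, 208.0], [648.0, 74.0], [642.0, 249.0]]
1.3 [[700.0, 113.0], [717.0, 116.0], [696.0, 212.0], [671.0, 76.0], [664.0, 251.0]]
1.4 [[732.0, 119.0], [748.0, 122.0], [728.0, 216.0], [692.0, 80.0], [685.0, 253.0]]
1.5 [[761.0, 125.0], [775.0, 128.0], [756.0, 220.0], [712.0, 83.0], [704.0, 255.0]]
ee jig [ -0.7  91.8 182.3] t 11.67 F jig [ 1.  0. -0.] T [ 0.01 -0.13  0.02] spin to jig y -0.15 gap 0.085
```

The lid angle is about 1.18 rad, so the ear end is near jig x 6, z 175. I close the fingers and go round to the lid's hinge-side face.

```bash
python3 -m pendant '{"offset":[[0,25,-18],[0,60,-18],[-30,62,-18],[-65,62,-18],[-92,62,-18],[-92,62,0],[-92,62,18],[-92,62,18]],"spin":[0,0,0,0,0,0,0,0]}' 0; python3 -c "
from h import *
rep((33,0,162),(8,0,150),(-14,0,134),(-32,0,113),(-46,0,89))"
```

```text
t: 12.33
ee_pos: [0.601, -0.0417, 0.16]
tcp_rot: [-2.112, -2.321, 0.008]
wrist_force: [-0.8, -0.1, -1.1]
finger_gap: -0.0
grip_force: 0.0
ee jig [ 59.2  -1.4 160. ] t 12.33 F jig [-0.8 -0.  -1.1] T [-0.04  0.05  0.05] spin to jig y -0.24 gap -0.0
-> (33, 0, 162) [  1.3 -26.2  -1.9]
-> (8, 0, 150) [  1.2 -51.1  10.3]
-> (-14, 0, 134) [  1.1 -73.   26.4]
-> (-32, 0, 113) [  1.1 -90.9  47.5]
-> (-46, 0, 89) [   1.  -104.8   71.6]
```

```bash
python3 -m pendant '{"offset":[[0,-13,0],[0,-26,-2],[0,-39,4],[0,-51,10],[0,-62,18],[0,-73,26],[0,-82,36],[0,-91,47]],"spin":[0,0,0,0,0,0,0,0]}'; python3 -c "
from h import *
rep()"
python3 -m pendant '{"offset":[[0,-7,12],[0,-14,24],[0,-14,24]],"spin":[0,0,0]}'; python3 - <<'E'
from h import *
rep((-55,0,63),(-58,0,43))
c=cam("scene"); im=c["color"][:,:,::-1]
x,y=proj(c,jw(0,0,50))[0].astype(int)
cv2.imwrite("pics/s3.png",cv2.resize(im[y-50:y+50,x-66:x+67],(798,600),interpolation=2))
E
```

```text
t: 13.0
ee_pos: [0.5133, -0.0485, 0.1167]
tcp_rot: [2.11, 2.325, 0.002]
wrist_force: [-0.3, -0.3, 0.6]
finger_gap: 0.0004
grip_force: 0.2
ee jig [-28.8   0.5 116.7] t 13.0 F jig [-0.3 -0.3  0.6] T [-0.08 -0.   -0.01] spin to jig y -0.12 gap 0.0004
t: 13.25
ee_pos: [0.4968, -0.0502, 0.091]
tcp_rot: [-2.11, -2.325, 0.006]
wrist_force: [-0.1, -1.0, -0.7]
finger_gap: 0.0003
grip_force: 0.0
ee jig [-45.4   0.4  91. ] t 13.25 F jig [-0.2 -1.  -0.7] T [-0.02  0.02 -0.04] spin to jig y -0.09 gap 0.0003
-> (-55, 0, 63) [-0.3 -9.4 28. ]
-> (-58, 0, 43) [ -0.3 -12.4  48. ]
```

View pics/s3.png

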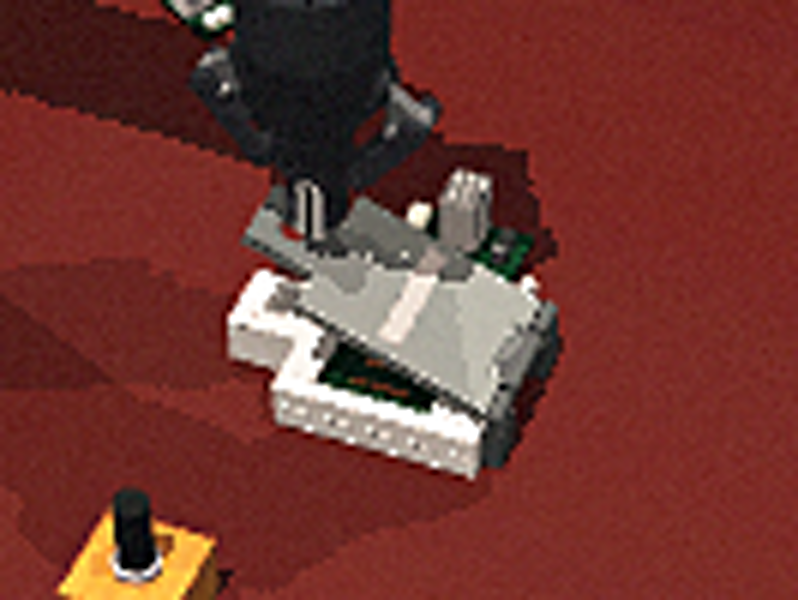

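The lid has swung to about 0.4 rad under the fingertips (300,230), with the board home beneath it and its heat sink outside at (465,205). I continue down.

```bash
python3 -m pendant '{"offset":[[0,-5,14],[0,-9,28],[0,-11,38],[0,-12,45],[0,-13,49],[0,-13,52],[0,-13,54],[0,-13,54]],"spin":[0,0,0,0,0,0,0,0]}'; python3 -c "
from h import *
rep()"
```

```text
t: 13.97
ee_pos: [0.4871, -0.051, 0.0381]
tcp_rot: [2.111, 2.325, 0.002]
wrist_force: [0.6, 0.2, 4.6]
finger_gap: -0.0002
grip_force: 1.9
ee jig [-55.1   0.6  38.1] t 13.97 F jig [0.6 0.2 4.6] T [ 0.11 -0.04 -0.  ] spin to jig y -0.14 gap -0.0002
```

```bash
python3 -m pendant '{"offset":[[0,0,1],[0,0,1],[0,0,1],[0,0,-20],[0,0,-55],[0,0,-90],[0,0,-120],[0,0,-130]],"spin":[0,0,0,0,0,0,0,0]}'; python3 - <<'E'
from h import *
c=cam("top"); hsv=cv2.cvtColor(c["color"],cv2.COLOR_RGB2HSV); h,s,v=cv2.split(hsv)
m=(h>8)&(h<25)&(s>120)&(v>150); 
for k in blobs(m,60):
    b=cv2.minAreaRect(k); P=onz(c,b[0],.036)[0]; print(b,P.round(3))
P=onz(c,[330,192.5],.036)[0]
rep(); print(tool(P+[0,-.07,.164]).round())
E
```

```text
t: 14.63
ee_pos: [0.4878, -0.0512, 0.1715]
tcp_rot: [2.11, 2.322, 0.006]
wrist_force: [1.4, -0.4, -0.7]
finger_gap: -0.0001
grip_force: 0.0
((154.5, 141.0), (10.60660171508789, 12.020814895629883), 45.0) [0.684 0.364 0.036]
((85.96226501464844, 94.36793518066406), (11.950368881225586, 81.59217071533203), 74.05460357666016) [0.856 0.616 0.036]
ee jig [-54.    0.  171.6] t 14.68 F jig [0.5 0.1 0.7] T [ 0.01 -0.01 -0.01] spin to jig y -0.2 gap 0.0
[-264.  -10.  -28.]
```

```bash
python3 -m pendant '{"offset":[[-25,-2,-5],[-62,-4,-10],[-100,-6,-15],[-138,-8,-20],[-176,-9,-24],[-214,-10,-28],[-245,-10,-28],[-264,-10,-28]],"spin":[0,0,0,0,0,0,0,0]}' 60; python3 -m pendant '{"offset":[[0,0,0],[0,0,0]],"spin":[0,0]}'; python3 - <<'E'
from h import *
c=cam("wrist"); cv2.imwrite("pics/w3.png",cv2.resize(c["color"][:,:,::-1],(800,600),interpolation=2)); np.save("w3.npy",c,allow_pickle=True)
rep()
E
```

```text
t: 15.35
ee_pos: [0.4999, -0.3204, 0.1945]
tcp_rot: [2.119, 2.319, -0.004]
wrist_force: [0.2, -0.6, -0.6]
finger_gap: 0.0601
grip_force: 0.0
t: 15.52
ee_pos: [0.5004, -0.316, 0.1943]
tcp_rot: [-2.114, -2.321, 0.001]
wrist_force: [0.4, 1.0, -0.7]
finger_gap: 0.0602
grip_force: 0.0
ee jig [ -67.3 -262.7  194.7] t 15.57 F jig [ 0.6  0.1 -0.1] T [ 0.01  0.03 -0.05] spin to jig y -0.14 gap 0.06
```

View pics/w3.png

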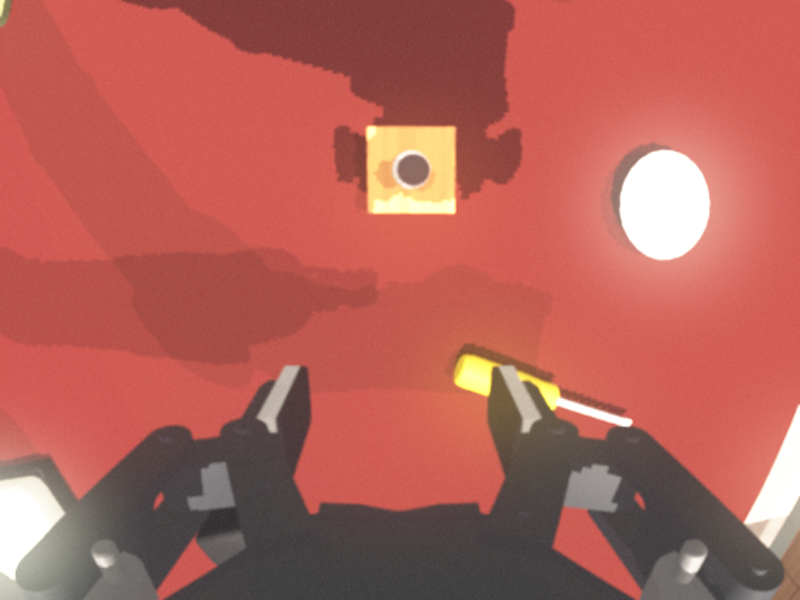

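The pin's knob is at (411,170) in the middle of the rest (368–456, 126–213). The dish is on the right and the screwdriver lies under the right finger, well below it.

```bash
python3 - <<'E'
from h import *
c=np.load("w3.npy",allow_pickle=True).item()
P=onz(c,np.array([[411,169.5]])*.64,.081)[0]; Q=onz(c,np.array([[368,126],[456,126],[456,213],[368,213]])*.64,.036)
print(P.round(4),Q.mean(0).round(4),np.linalg.norm(Q-np.roll(Q,1,0),axis=1))
g=cv2.cvtColor(c["color"],cv2.COLOR_RGB2GRAY)
for k in blobs((g[90:130,245:285]<95),15): 
    e=cv2.minEnclosingCircle(k); p=np.array(e[0])+[245,90]; print(p/.64,e[1]/.64,onz(c,p,.081).round(4))
X=np.array([P[0],P[1],.0455]); print(tool(X).round(1))
E
```

```text
[ 0.5004 -0.2451  0.081 ] [ 0.5022 -0.2447  0.036 ] [0.0565835  0.05607891 0.05676347 0.05710152]
[ 68.6   6.4 149.3]
```

```bash
python3 -m pendant '{"offset":[[25,3,0],[50,5,0],[69,7,10],[69,7,45],[69,7,85],[69,7,120],[69,7,140],[69,7,149]],"spin":[0,0,0,0,0,0,0,0]}'; python3 -c "
from h import *
rep()
print(tool([.501,-.245,.0455]))"
```

```text
t: 16.23
ee_pos: [0.4998, -0.2426, 0.0437]
tcp_rot: [-2.104, -2.325, 0.002]
wrist_force: [-0.1, 0.3, -0.0]
finger_gap: 0.0598
grip_force: 0.0
ee jig [ -61.4 -191.4   43.7] t 16.23 F jig [-0.1  0.3 -0. ] T [ 0.03 -0.05 -0.02] spin to jig y 0.06 gap 0.0598
[-2.46334972  0.96725429 -1.76658206]
```

```bash
python3 -m pendant '{"offset":[[-1,1,-2],[-1,1,-2]],"spin":[0,0]}'; python3 -m pendant '{"offset":[[0,0,0],[0,0,0],[0,0,0],[0,0,0],[0,0,0],[0,0,0]],"spin":[0,0,0,0,0,0]}' 0; python3 -c "
from h import *
rep()
print(manip.get_state()['grip_force'])"
```

```text
t: 16.4
ee_pos: [0.5039, -0.2456, 0.0496]
tcp_rot: [2.11, 2.327, 0.002]
wrist_force: [-0.2, -0.6, 0.7]
finger_gap: 0.06
grip_force: 0.0
t: 16.9
ee_pos: [0.5032, -0.247, 0.0499]
tcp_rot: [2.112, 2.324, 0.0]
wrist_force: [-1.4, -1.1, 6.3]
finger_gap: 0.0167
grip_force: 58.3
ee jig [ -58.4 -196.1   49.9] t 16.9 F jig [-1.5 -0.9  6.3] T [0.04 0.29 0.  ] spin to jig y -0.17 gap 0.0167
58.31824064254761
```

```bash
python3 -m pendant '{"offset":[[0,0,-5],[0,0,-20],[0,0,-45],[0,0,-75],[0,0,-95],[0,0,-105],[0,0,-105],[0,0,-105]],"spin":[0,0,0,0,0,0,0,0]}'; python3 - <<'E'
from h import *
rep((-70,0,150))
w=cam("wrist"); c=cam("scene"); np.save("w4.npy",w,allow_pickle=True); np.save("s4.npy",c,allow_pickle=True)
ee=manip.get_state()["ee_pos"]
x,y=proj(c,ee-[0,0,.02])[0].astype(int); u,v=proj(w,ee+[0,0,.02])[0].astype(int); print(x,y,u,v)
a=cv2.resize(c["color"][y-30:y+30,x-20:x+20],(400,600),interpolation=2)
b=cv2.resize(w["color"][v-60:v+60,u-40:u+40],(400,600),interpolation=2)
cv2.imwrite("pics/p4.png",np.hstack([a,b])[:,:,::-1])
E
```

```text
t: 17.57
ee_pos: [0.5026, -0.2468, 0.1535]
tcp_rot: [2.113, 2.325, -0.001]
wrist_force: [0.3, 0.5, -1.9]
finger_gap: 0.0161
grip_force: 58.5
ee jig [ -59.  -195.8  153.5] t 17.57 F jig [ 0.3  0.5 -1.9] T [-0.09  0.01  0.04] spin to jig y -0.17 gap 0.0161
-> (-70, 0, 150) [195.8 -11.6   3.4]
204 221 253 262
```

View pics/p4.png

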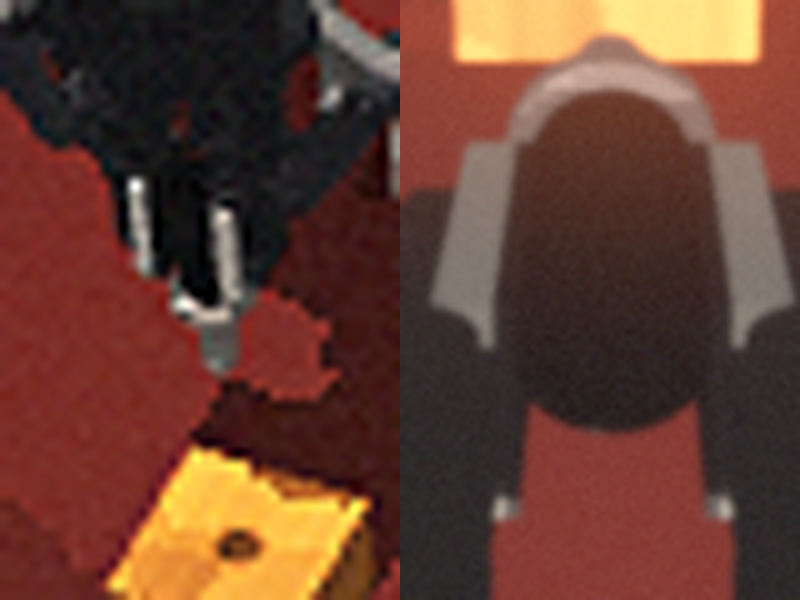

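The left half shows the pin hanging upright in the fingers, tip at (220,372) over the empty rest hole. The right half shows the knob from above, far top edge at (610,432), front base at (610,88), and shaft tip peeking out at (610,38).

```bash
python3 - <<'E'
from h import *
w=np.load("w4.npy",allow_pickle=True).item(); c=np.load("s4.npy",allow_pickle=True).item()
st=manip.get_state(); e=st["ee_pos"]; M=R.from_rotvec(st["tcp_rot"]).as_matrix()
print("tip ray at z: ",[(1000*M.T@(onz(c,[206,228.2],e[2]-d)[0]-e)).round(1).tolist() for d in (.038,.041,.044,.047)])
for d in (38,41,44,47):
    f=lambda vv,z: (1000*M.T@(onz(w,[255,vv],e[2]+z/1000)[0]-e))[:2].round(1)
    print(d,"top far+9:",f(288.4,75-d)+[9,0],"base front-9:",f(219.6,35-d)-[9,0],"collar front-12:",f(214,32-d)-[12,0],"tip front",f(209.6,3-d)-[4.5,0])
E
```

```text
tip ray at z:  [[-5.4, 4.2, 38.0], [-3.0, 2.9, 41.0], [-0.7, 1.5, 44.0], [1.7, 0.1, 47.0]]
38 top far+9: [5.7 0.7] base front-9: [3.8 0.8] collar front-12: [2.9 0.8] tip front [2.5 0.8]
41 top far+9: [3.6 0.7] base front-9: [2.6 0.8] collar front-12: [1.7 0.8] tip front [1.4 0.8]
44 top far+9: [1.5 0.7] base front-9: [1.4 0.8] collar front-12: [0.6 0.8] tip front [0.4 0.8]
47 top far+9: [-0.6  0.7] base front-9: [0.3 0.8] collar front-12: [-0.5  0.8] tip front [-0.7  0.9]
```

```bash
python3 -m pendant '{"offset":[[20,-2,0],[55,-4,0],[95,-7,0],[130,-10,0],[165,-11,0],[185,-11.5,0],[195,-11.5,0],[195,-11.5,0]],"spin":[0,0,0,0,0,0,0,0]}';python3 -m pendant '{"offset":[[0,0,15],[0,0,30],[0,0,45],[0,0,52],[0,0,52]],"spin":[0,0,0,0,0]}'; python3 - <<'E'
from h import *
rep((-70.5,-1,90))
c=cam("scene"); np.save("s5.npy",c,allow_pickle=True)
for a in (0,.05,.1):
    print(a,proj(c,[jw(65-155*np.cos(a)-0,y,32+155*np.sin(a)+4) for y in (-20,20)]).round(1).tolist())
E
```

```text
t: 18.33
ee_pos: [0.4723, -0.0511, 0.153]
tcp_rot: [-2.105, -2.329, 0.0]
wrist_force: [-0.1, -0.5, -1.1]
finger_gap: 0.0162
grip_force: 58.6
t: 18.75
ee_pos: [0.4717, -0.0555, 0.0999]
tcp_rot: [-2.114, -2.322, 0.005]
wrist_force: [0.6, 0.2, -0.2]
finger_gap: 0.0163
grip_force: 58.6
ee jig [-70.8  -2.4  99.9] t 18.75 F jig [ 0.6  0.2 -0.2] T [ 0.03  0.01 -0.01] spin to jig y -0.29 gap 0.0163
-> (-70.5, -1, 90) [1.5 0.4 9.9]
0 [[222.6, 201.7], [227.7, 193.4]]
0.05 [[222.5, 200.0], [227.6, 191.7]]
0.1 [[222.6, 198.2], [227.7, 189.9]]
```

```bash
python3 -m pendant '{"offset":[[1.2,0.3,4],[1.2,0.3,8],[1.2,0.3,11],[1.2,0.3,14],[1.2,0.3,17],[1.2,0.3,20],[1.2,0.3,20]],"spin":[0,0,0,0,0,0,0]}'; python3 -c "
from h import *
rep()"
```

```text
t: 19.38
ee_pos: [0.4727, -0.0524, 0.0812]
tcp_rot: [-2.112, -2.326, 0.001]
wrist_force: [-0.2, -0.0, -0.4]
finger_gap: 0.0166
grip_force: 58.6
ee jig [-69.5   0.6  81.2] t 19.38 F jig [-0.2 -0.  -0.4] T [-0.11  0.01 -0.04] spin to jig y -0.14 gap 0.0166
```

```bash
python3 -m pendant '{"offset":[[-0.7,-0.5,3],[-0.7,-0.5,6],[-0.7,-0.5,9],[-0.7,-0.5,12],[-0.7,-0.5,15],[-0.7,-0.5,17],[-0.7,-0.5,17]],"spin":[0,0,0,0,0,0,0]}'; python3 -c "
from h import *
rep()"
```

```text
t: 19.97
ee_pos: [0.4723, -0.0533, 0.0642]
tcp_rot: [-2.112, -2.325, 0.001]
wrist_force: [0.2, -1.7, -1.2]
finger_gap: 0.016
grip_force: 58.5
ee jig [-70.1  -0.3  64.2] t 19.97 F jig [-0.  -1.7 -1.2] T [-0.16  0.    0.01] spin to jig y -0.15 gap 0.016
```

The tip is about 7 mm into the base hole with almost no force. I push on down and press.

```bash
python3 -m pendant '{"offset":[[-0.5,0,3],[-0.5,0,5],[-0.5,0,7],[-0.5,0,9],[-0.5,0,11],[-0.5,0,13],[-0.5,0,14]],"spin":[0,0,0,0,0,0,0]}'; python3 -c "
from h import *
rep()"
```

```text
t: 20.55
ee_pos: [0.4722, -0.0536, 0.0506]
tcp_rot: [-2.112, -2.326, 0.001]
wrist_force: [-1.4, 1.1, 7.0]
finger_gap: 0.0161
grip_force: 58.9
ee jig [-70.2  -0.5  50.6] t 20.55 F jig [-1.3  1.2  7. ] T [ 0.09  0.46 -0.02] spin to jig y -0.14 gap 0.0161
```

```bash
python3 -m pendant '{"offset":[[0,0,1],[0,0,1],[0,0,1]],"spin":[0,0,0]}'; python3 -m pendant '{"offset":[[0,0,1],[0,0,1],[0,0,1]],"spin":[0,0,0]}'; python3 -m pendant '{"offset":[[0,0,1],[0,0,1],[0,0,1]],"spin":[0,0,0]}'; python3 -c "
from h import *
rep()"
```

```text
t: 20.8
ee_pos: [0.4722, -0.0536, 0.0499]
tcp_rot: [2.112, 2.326, -0.001]
wrist_force: [-2.0, 0.8, 6.4]
finger_gap: 0.0167
grip_force: 59.4
t: 21.05
ee_pos: [0.4722, -0.0536, 0.0497]
tcp_rot: [2.111, 2.325, -0.0]
wrist_force: [-3.3, 0.3, 16.0]
finger_gap: 0.0164
grip_force: 60.6
t: 21.3
ee_pos: [0.4722, -0.0536, 0.0496]
tcp_rot: [2.11, 2.325, 0.0]
wrist_force: [-4.9, -0.1, 27.1]
finger_gap: 0.0162
grip_force: 61.7
ee jig [-70.2  -0.6  49.6] t 21.3 F jig [-4.9  0.4 27.1] T [0.17 1.12 0.03] spin to jig y -0.12 gap 0.0162
```

It hits a hard stop at TCP z 49.7, where the pin is home at 6 mm. I ease back to a moderate push and check with one last picture.

```bash
python3 -m pendant '{"offset":[[0,0,-0.7],[0,0,-0.7],[0,0,-0.7],[0,0,-0.7]],"spin":[0,0,0,0]}'; python3 - <<'E'
from h import *
rep()
c=cam("scene"); im=c["color"][:,:,::-1]
x,y=proj(c,jw(0,0,50))[0].astype(int)
cv2.imwrite("pics/s6.png",cv2.resize(im[y-50:y+50,x-66:x+67],(798,600),interpolation=2))
print(proj(c,[jw(0,92,54),jw(-10,105,54),jw(10,79,54)]).round(1).tolist(),x,y)
E
```

```text
t: 21.63
ee_pos: [0.4722, -0.0536, 0.0497]
tcp_rot: [2.111, 2.325, -0.0]
wrist_force: [-4.0, 0.6, 19.2]
finger_gap: 0.0165
grip_force: 60.1
ee jig [-70.2  -0.6  49.7] t 21.63 F jig [-3.9  1.  19.2] T [0.13 0.86 0.01] spin to jig y -0.13 gap 0.0165
[[262.3, 181.6], [260.8, 178.4], [263.9, 185.0]] 251 201
```

View pics/s6.png

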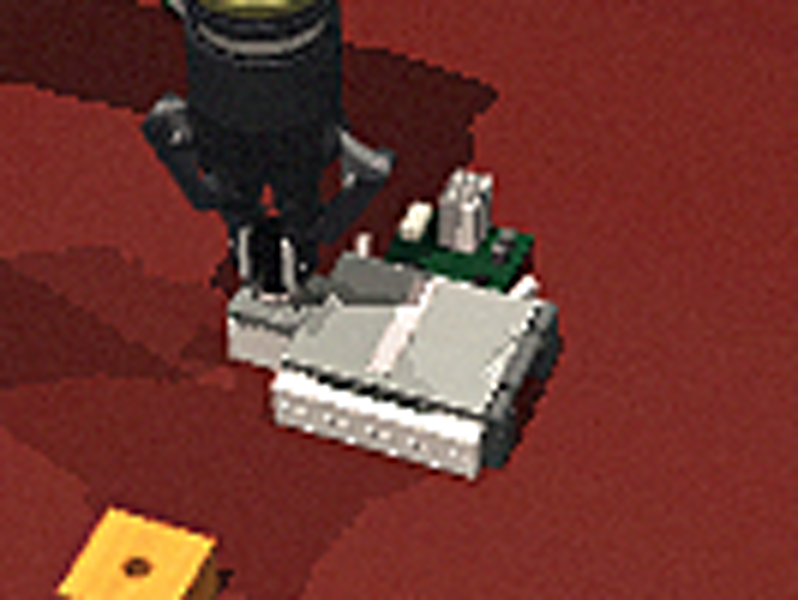

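The lid is flat on the base, with the collar at (270,295) down on its ear. The heat sink's top is at about (467,185), where (464,184) was predicted for the board at home. Handing in.

```bash
python3 -c "
from rig import ticket
print(ticket.close_job())"
```

```text
the job is handed in; nothing more can be done
None
```

The board is home in the slot, the lid is shut on it, and the pin is through to its hard stop, still gripped and pressed down at about 19 N. The job was handed in at about 21.7 s; no verdict came back.

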